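# Put the cooled shortbread away in the twist-lock biscuit tin

### The arm

A 6-joint arm with a two-finger parallel gripper is mounted at the origin on a cart in front of the work surface, level with it; the furniture and walls round the work are solid. World frame = base frame: x ahead of the robot, y to its left, z up, the work surface at z = 0. Lengths are in m, angles in rad, forces in N, time in s.
With the tool pointing down it reaches from about 0.425 to 0.95 m from the base axis. Payload 3.5 kg.
Tool frame: the origin (TCP) lies at the very end of the fingers, on their centre line; the grasp point (between the pads) lies 19 mm behind it; z points along the fingers, y is the line along which they close (so a half turn about z gives the same grasp; the last joint's range is limited). The gripper opens to 85 mm and grips with 20 to 120 N. Pads are 22 mm wide; open, the fingers measure 114 mm over their backs; the gripper's body (76 mm by 85 mm) begins 54 mm behind the grasp point. The pads swing forward as they close: fully open they stand 13 mm farther back than shut.
Start: joints at [1.033, 0.286, 1.577, -0, 1.279, -0.15], TCP at [0.255, 0.625, 0.231] pointing down, gripper open.
Joint ranges: [-2.77, 2.77], [-0.9, 2.22], [0.21, 2.48], [-1.53, 4.67], [0.24, 2.81], [-2.84, 2.84]. Speed limits (rad/s): [2.79, 2.79, 3.14, 3.14, 3.14, 3.14].

### API

Orientations are given as a unit quaternion [x, y, z, w].
In Python, from plant import ctrl gives the robot as it stands.
- The arm moves only by the tool carry_out, never from a script. Its argument "deltas" is one flat list of numbers, 6 for each row, row after row: the shift along the tool's x, y, z in m, then the turn, a rotation vector about the tool's x, y, z in rad. A call has 1 to 5 rows; each row is the pose to reach, as a shift and turn from the pose commanded when the call began, along the tool's axes at that moment; what a row does not reach only later rows make up. A row lasts 1/8 s, in which the tool goes at most 62.5 mm and 10.7 degrees, less where a joint would pass 70% of its speed; a pose out of reach is approached as far as the arm can. A call with a gripper value outside its range is refused whole. "grip" is the opening in per cent of the stroke, from 0 (shut) to 100 (fully open), set as the call begins (left out, the last holds). The fingers move at their own pace and stop on an object; "grip_force" is the grip in N (left out, the last holds). Time passes only in rows, so rows that repeat a pose let the fingers close. It gives the time, the measured TCP pose, the force, the opening and the grip force at its end, in the units of the state.
- ctrl.get_state(): the state, without advancing time (a new reading comes with each control period).
- ctrl.read_camera(name): name is "scene" or "side" or "wrist"; returns (picture, depth): 480x640x3 uint8, red, green, blue; 480x640 float32, m along the optical axis (not along the pixel's ray), 0 where there is no reading.
- ctrl.camera_model(name): a dict with "intrinsics" (3x3 intrinsics, pixels), "extrinsics" (4x4, takes a point from world to camera coordinates); the wrist camera has in their place "hand_eye" (4x4, takes a point from camera to tool coordinates, whose origin is the TCP and whose axes are the flange's). Camera axes: x right, y down, z forward; pixel columns grow to the right and rows downward; lengths in m; the calibration is good to about 2 mm. A picture is of the moment at which its call begins: read the wrist's pose just before it. camera_model takes no time and is no camera call.
- ctrl.sign_off(): hands the job in; it is judged then, once.
Trained networks look in the newest picture that a camera, given by its name, has taken for a name from the list of things; names that differ only in an ending like _2 or _b are one class to them, and where a whole thing is asked for, a point or a joint stands for the part that bears it (a point fixed in the world has none). Each returns a list of dicts, best first, with "score" (0 to 1); they miss things now and then, are a little off and sometimes report something else, mostly with a low value. They report only what shows in the picture. A call takes as long as a camera call. They do not tell look-alikes from the thing itself.
- ctrl.find_in(camera, query): "uv" ([column, row] in pixels, amid what is visible of it).
The state is a dict: "time": time; "qpos": joint angles; "dq": joint speeds; "joint_efforts": joint torques, N m; "eef_pos": TCP position; "tcp_rot": TCP orientation; "contact_force": force on the tool from outside, world axes, zero at the start; "wrist_torque": the same for the moment, N m; "opening": opening from 0.0 (shut) to 1.0 (fully open); "finger_force": force on a finger pad.
Only numpy, scipy, OpenCV 4.12 (cv2) and the standard library are available. Lean on these libraries where they do the work, as an engineer would, in place of code of your own. Each camera call takes 0.05 s, during which the arm holds its last target. There are 200 camera calls.

### The job

Put the two biscuits from the cooling rack away in the biscuit tin: twist its lid loose, take it off and set it down beside, and lower the biscuits in one by one until each lies flat on what is already there. Nobody knows how full the tin is and shortbread breaks, so neither drop a biscuit nor press it down hard. Then put the lid back on, turn it clockwise until it is locked, and leave the jars, the garlic and the salt mill where they stand.

Things in the scene. Friction and masses are not known exactly. Their poses are not given: they have to be found in the camera images.
- tin: Cream enamelled round canister, fixed to the worktop, 120 high, 128 outside; mouth 112 clear inside, 115 lower down. Origin: centre of its underside, z up. Two wire ears stand out along its own x axis, one at each side, 68 to 78 up, reaching 84 from the axis. Inside lie layers of the same biscuits; their flat firm top is 60 to 90 above the origin, not known before.
- tin_mouth (a point): Centre of the tin's mouth, level with the rim, 120 above its underside. Under the rim, in line with the ears, two small dark bayonet pins (18 wide, 106 to 110 up, reaching 69.5 from the axis).
- lid: The tin's loose round lid, cream, 150 across, 0.25 kg: skirt 22 high, plate above it, wooden grip bar on top along the lid's x axis. Origin: centre of the skirt's lower edge, z up; seated it lies 98 above the tin's origin. Two ledges in the skirt hook under the tin's pins. It turns with little friction, has 2.5 mm side play and, locked, 2 mm up and down.
- lid_bar (a point): Centre of the grip bar, 39 above the lid's origin; the bar is 66 long, 14 wide and 26 high, from the lid plate (27 above the lid's origin) up to 52. Its x axis runs along the bar. The lid comes off or goes on only while the bar points at the tin's ears, within 0.3 rad, either way round.
- lid_top (a point): Centre of the lid's upper face, 27 above its origin. Turning seen from above: from the lift-off direction the lid turns clockwise up to a stop at 2.3 rad and is locked from 0.6 rad on; anticlockwise it stops at 0.4 rad. At the start it is locked, 1.5 to 2.15 rad clockwise, so it opens anticlockwise.
- rack: Wire cooling rack, fixed, 200 (its x) by 150 (its y); its top, on which the biscuits lie, is 18 above its origin (centre, on the worktop).
- biscuit_1: Round shortbread biscuit, 56 across, 13 thick, 0.03 kg, lying flat on the rack. Origin: centre of its underside, z up. To be gripped across the diameter by its edge.
- biscuit_2: The other biscuit, the same as the first; at the start they lie 72 mm or more apart, centre to centre.
- jar: Bystander: glass jar with a lid, 65 across, 100 high, origin at the centre of its underside. Unlisted bottle, jars, mill, tin box, timer, matchbox and egg box stand fixed along the back, all beyond x = 0.63; the worktop from x = 0.30 to 0.63 and y = -0.50 to 0.50 holds only listed things.
- garlic: Bystander: garlic bulb, 58 across, 56 high, next to the glass jar, origin at the centre of its underside.
- salt: Bystander: glass salt mill, 44 across, 90 high, origin at the centre of its underside.
- pepper: Bystander: spice jar with a dark cap, 41 across, 104 high, origin at the centre of its underside.
Mind the look-alikes: they are no part of the job. Leave any blue or green look-alike of the biscuit_1 alone.

How it is judged:
On the way, in this order (a step that is already met when the one before it is completed fails the run):
1. the lid is off the tin and set down beside it (horizontal distance between lid and tin above 0.1 m and height (world z) of lid below 0.06 m and contact force between the fingers and lid below 0.3 N), for 0.2 s.
2. both biscuits lie flat in the open tin, let go (horizontal distance between each of biscuit_1, biscuit_2 and tin below 0.036 m and z of biscuit_1 in the frame of tin between 0.03 and 0.108 m and angle between each of biscuit_1, biscuit_2's own z axis and vertical below 0.2 rad and linear speed of each of biscuit_1, biscuit_2 below 0.03 m/s and z of biscuit_2 in the frame of tin between 0.03 and 0.108 m and contact force between the fingers and biscuit_1 below 0.3 N and contact force between the fingers and biscuit_2 below 0.3 N and horizontal distance between lid and tin above 0.1 m), for 0.2 s.
At the end, for the whole second after the job is handed in: Both biscuits lie flat (within 0.2 rad) and at rest inside the tin, their undersides at most 108 mm above the tin's underside; the lid sits level on the tin (centred within 8 mm, seated within 4.5 mm), at rest, turned at least 0.55 rad from the direction in which it lifts off, so that it is locked (horizontal distance between each of biscuit_1, biscuit_2 and tin below 0.036 m and z of biscuit_1 in the frame of tin between 0.03 and 0.108 m and angle between each of biscuit_1, biscuit_2's own z axis and vertical below 0.2 rad and linear speed of each of biscuit_1, biscuit_2, lid below 0.03 m/s and z of biscuit_2 in the frame of tin between 0.03 and 0.108 m and horizontal distance between lid and tin below 0.008 m and z of lid in the frame of tin between 0.094 and 0.1025 m and angle between lid's own z axis and vertical below 0.06 rad and angle between the x axis of lid and the x axis of tin, either way round above 0.55 rad); the robot touches nothing.
It fails at once if a biscuit is dropped (falls more than about 13 mm, unheld) ((contact force between the fingers and biscuit_1 below 0.1 N and linear speed of biscuit_1 above 0.5 m/s) or (contact force between the fingers and biscuit_2 below 0.1 N and linear speed of biscuit_2 above 0.5 m/s)).
It fails at once if the lid is dropped (falls more than about 13 mm, unheld) (contact force between the fingers and lid below 0.1 N and linear speed of lid above 0.5 m/s).
It fails at once if a biscuit is pressed with more than 40 N on the tin, on what is in it or on the other biscuit (contact force between any of biscuit_1, biscuit_2 and tin above 40 N or contact force between biscuit_1 and biscuit_2 above 40 N).
It fails at once if the jar, the garlic, the salt mill or the spice jar is moved by more than 25 mm (distance of any of jar, salt, pepper, garlic from where it was at the start of the episode above 0.025 m).
It also fails if it takes over 72 s, if anything falls off the work surface, if the arm or the gripper's body presses on something with over 40 N, if the wrist force passes 120 N, or if a joint passes its speed limit or range.

## Working session

There is one attempt and no reset: what is moved stays moved. The work goes in short steps, Python scripts to look and compute and a tool call to move; the robot and the scene stay as the last step left them, time stands still between calls to the robot, and variables do not carry over. Pictures are saved under pics/ and viewed, at most 10 in all, crops included, and the job is handed in when it is done.

Besides the shell and the picture viewer there is one more tool, called after "Request:" by a JSON object that holds its "api" and its "payload". carry_out: Moves the arm, as the interface text tells. Its arguments: {"type":"object","properties":{"deltas":{"type":"array"},"grip":{"type":"number"},"grip_force":{"type":"number"}},"required":["deltas"]}

```bash
mkdir -p pics; cat > h.py <<'E'
import numpy as np, cv2
from scipy.spatial.transform import Rotation as R
from plant import ctrl
def snap(cam,name=None):
    s=ctrl.get_state(); im,d=ctrl.read_camera(cam); m=ctrl.camera_model(cam)
    K=np.array(m["intrinsics"])
    if "extrinsics" in m: T=np.linalg.inv(np.array(m["extrinsics"]))
    else:
        W=np.eye(4); W[:3,:3]=R.from_quat(s["tcp_rot"]).as_matrix(); W[:3,3]=s["eef_pos"]; T=W@np.array(m["hand_eye"])
    if name: cv2.imwrite("pics/%s.png"%name,im[:,:,::-1])
    return im,d,K,T
def cloud(d,K,T):
    v,u=np.mgrid[:480,:640]; P=np.stack([(u-K[0,2])/K[0,0]*d,(v-K[1,2])/K[1,1]*d,d],-1)
    return P@T[:3,:3].T+T[:3,3]
E
python3 - <<'E'
from h import *
for c in ["scene","side"]:
    im,d,K,T=snap(c,c+"1"); P=cloud(d,K,T); print(c,T[:3,3].round(2))
    for q in ["tin","lid","lid_bar","rack","biscuit_1","jar","garlic","salt","pepper"]:
        for r in ctrl.find_in(c,q)[:4]:
            u,v=np.round(r["uv"]).astype(int); print(q,round(r["score"],2),u,v,P[v,u].round(3),im[v,u])
print(ctrl.get_state())
E
```

```text
scene [ 0.06 -0.54  0.88]
tin 0.77 258 218 [0.497 0.208 0.075] [128 132 134]
lid 0.78 249 183 [0.51  0.259 0.144] [90 61 41]
lid 0.37 255 218 [0.492 0.214 0.073] [124 130 130]
lid_bar 0.95 252 184 [0.522 0.265 0.131] [189 175 146]
rack 0.79 414 375 [ 0.53  -0.3    0.001] [126  52  46]
biscuit_1 0.91 427 371 [ 0.538 -0.319  0.034] [244 217 127]
biscuit_1 0.8 326 399 [ 0.351 -0.237  0.015] [ 70 151 245]
biscuit_1 0.75 349 323 [ 0.502 -0.131  0.013] [ 57 222 101]
biscuit_1 0.71 396 354 [ 0.519 -0.254  0.031] [243 212 124]
jar 0.74 319 280 [ 0.49  -0.039  0.08 ] [84 69 50]
garlic 0.9 284 285 [0.438 0.02  0.043] [244 233 224]
salt 0.34 284 285 [0.438 0.02  0.043] [244 233 224]
pepper 0.69 419 288 [ 0.645 -0.187  0.081] [145 135 118]
pepper 0.44 255 185 [0.529 0.264 0.126] [245 245 235]
side [ 0.06 -0.99  0.87]
tin 0.95 287 218 [0.506 0.204 0.068] [92 93 82]
lid 0.81 285 190 [0.521 0.25  0.125] [245 245 232]
lid_bar 0.83 281 191 [0.51  0.252 0.123] [244 245 232]
rack 0.87 394 372 [ 0.528 -0.321 -0.003] [102  35  33]
rack 0.61 323 272 [ 0.496 -0.046  0.068] [149 124  80]
biscuit_1 0.91 370 
[... 460 characters left out ...]
rray([ 1.03294984e+00,  2.86281556e-01,  1.57668877e+00,  1.88598002e-05,
        1.27858218e+00, -1.50045021e-01]), 'dq': array([-5.44583036e-04,  9.92624172e-04,  7.48057613e-05,  5.90024996e-04,
       -1.22991134e-04,  1.44677227e-03]), 'joint_efforts': array([-3.90738105e-04, -4.05966032e+01, -2.92952532e+01, -1.52222033e-04,
        6.02657310e-04,  1.01514257e-05]), 'eef_pos': array([0.25524847, 0.62487431, 0.23134327]), 'tcp_rot': array([ 1.92690649e-01,  9.81259554e-01,  2.19461603e-05, -1.73126241e-06]), 'contact_force': array([-0.17119895, -0.31137832,  0.61813071]), 'wrist_torque': array([-0.01732115,  0.02703185, -0.00841258]), 'finger_force': 0.0, 'opening': 0.9998570017687934}
```

```bash
cat > m.py <<'E'
from h import *
def bis(im,P):
    hsv=cv2.cvtColor(im,cv2.COLOR_RGB2HSV).astype(int)
    m=(hsv[...,0]>15)&(hsv[...,0]<30)&(hsv[...,1]>80)&(hsv[...,2]>120)&(P[...,2]>.02)&(P[...,2]<.045)
    return m
def lidfit(P):
    near=(np.hypot(P[...,0]-.52,P[...,1]-.26)<.13)
    top=near&(abs(P[...,2]-.125)<.006)
    c=cv2.minEnclosingCircle(P[top][:,:2].astype(np.float32)); print("lid circ",c,top.sum(),np.median(P[top][:,2]))
    b=near&(P[...,2]>.142)&(P[...,2]<.156)
    r=cv2.minAreaRect((P[b][:,:2]*1000).astype(np.float32)); print("bar",r,b.sum(), P[b].mean(0), np.percentile(P[b][:,2],[50,95]))
    e=near&(P[...,2]>.06)&(P[...,2]<.084); q=P[e]; rr=np.hypot(q[:,0]-c[0][0],q[:,1]-c[0][1])
    print("ears",q[(rr>.073)&(rr<.09)][::8].round(3))
E
python3 - <<'E'
from m import *
for c in ["scene","side"]:
    im,d,K,T=snap(c); P=cloud(d,K,T); lidfit(P)
    n,l,st,ce=cv2.connectedComponentsWithStats(bis(im,P).astype(np.uint8))
    for i in range(1,n):
        if st[i,4]>100: print("b",st[i,4],ce[i].round(0),cv2.minEnclosingCircle(P[l==i][:,:2].astype(np.float32)),np.median(P[l==i][:,2]))
E
```

```text
lid circ ((0.5274348258972168, 0.282796710729599), 0.07672499120235443) 1721 0.12496944285257083
bar ((527.393798828125, 282.7214660644531), (67.95634460449219, 14.209775924682617), 50.37462615966797) 112 [0.52533207 0.27875862 0.14919563] [0.14985182 0.15245983]
ears [[0.524 0.209 0.079]
 [0.522 0.201 0.076]
 [0.486 0.218 0.076]
 [0.486 0.214 0.077]
 [0.504 0.206 0.072]
 [0.494 0.205 0.075]]
b 435 [396. 350.] ((0.5254104733467102, -0.24787767231464386), 0.02622119151055813) 0.031456442356219694
b 504 [429. 371.] ((0.5442749857902527, -0.32117220759391785), 0.026626743376255035) 0.0315006124188672
lid circ ((0.5294495820999146, 0.2818397283554077), 0.07850208878517151) 1094 0.12342207073859407
bar ((529.3533935546875, 283.2637023925781), (67.19956970214844, 15.381587982177734), 49.94975662231445) 76 [0.52747161 0.27893555 0.14774285] [0.14821926 0.15136461]
ears [[0.527 0.206 0.077]
 [0.52  0.203 0.074]
 [0.51  0.206 0.072]
 [0.493 0.213 0.069]
 [0.514 0.208 0.067]]
b 400 [376. 339.] ((0.5259277820587158, -0.2473265677690506), 0.028341002762317657) 0.029705548130742387
b 450 [402. 360.] ((0.5432475805282593, -0.321972519159317), 0.02777728997170925) 0.02947835981275393
```

View pics/scene1.png

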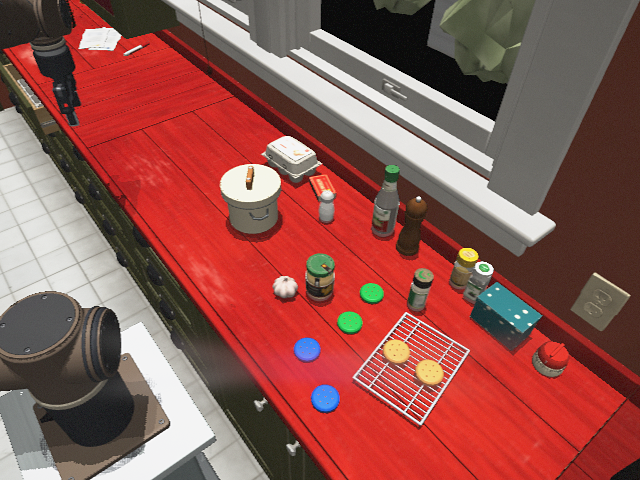

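```bash
python3 - <<'E'
import cv2, numpy as np
a=cv2.imread("pics/scene1.png")[155:245,205:295]; b=cv2.imread("pics/side1.png")[165:255,240:330]
cv2.imwrite("pics/z1.png",cv2.resize(np.hstack([a,b]),(800,400),interpolation=cv2.INTER_CUBIC))
E
```

```text
(no output)
```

View pics/z1.png

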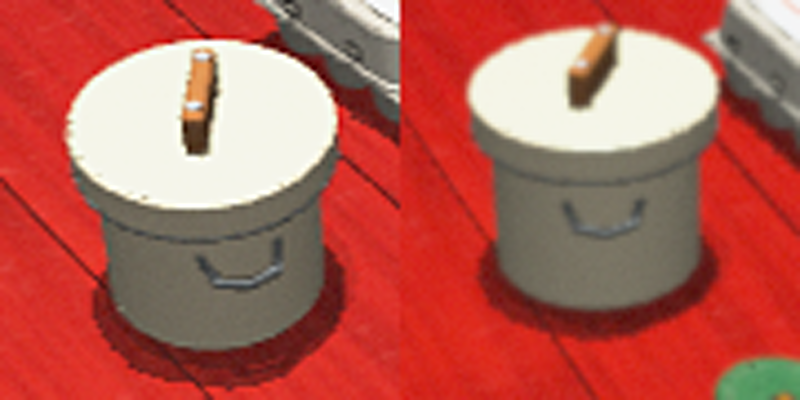

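```bash
cat >> h.py <<'E'
# delta rows: target world pos + yaw of tool y (deg), tool z down, from commanded pose ~ (p0,yaw0)
def yaw():
    M=R.from_quat(ctrl.get_state()["tcp_rot"]).as_matrix(); return np.degrees(np.arctan2(M[1,1],M[0,1]))
def go(p,yt=None,p0=None,y0=None):
    s=ctrl.get_state(); M=R.from_quat(s["tcp_rot"]).as_matrix()
    y0=np.degrees(np.arctan2(M[1,1],M[0,1])) if y0 is None else y0
    p0=s["eef_pos"] if p0 is None else np.array(p0)
    a=np.radians(y0); M2=np.array([[-np.sin(a),np.cos(a),0],[np.cos(a),np.sin(a),0],[0,0,-1]]).T
    print("d",(M2.T@(np.array(p)-p0)).round(4),"rz",0 if yt is None else round(np.radians(y0-yt),3),"| at",p0.round(4),"yaw",round(y0,2),"tilt",M[2].round(3),"q6",round(s["qpos"][5],2),"t",round(s["time"],2))
E
python3 - <<'E'
from h import *
s=ctrl.get_state()
print(np.array(ctrl.camera_model("wrist")["hand_eye"]).round(3),ctrl.camera_model("wrist")["intrinsics"])
go([.528,.283,.36],-40)
from m import *
im,d,K,T=snap("scene"); P=cloud(d,K,T)
for uv in [(259,217)]:
  v=np.array([(uv[0]-K[0,2])/K[0,0],(uv[1]-K[1,2])/K[1,1],1]); r=T[:3,:3]@v; t=(0.073-T[2,3])/r[2]; e=T[:3,3]+t*r; print(e,np.degrees(np.arctan2(e[1]-.283,e[0]-.528)),np.hypot(e[1]-.283,e[0]-.528))
E
```

```text
[[-0.    -0.949 -0.315  0.082]
 [ 1.    -0.     0.    -0.   ]
 [-0.    -0.315  0.949 -0.143]
 [ 0.     0.     0.     1.   ]] [[348.47589904   0.         319.69915619]
 [  0.         348.47589904 235.08610602]
 [  0.           0.           1.        ]]
d [-0.3818 -0.2133 -0.1287] rz 1.881 | at [0.2552 0.6249 0.2313] yaw 67.78 tilt [-0. -0. -1.] q6 -0.15 t 1.1
[0.50145305 0.21100068 0.073     ] -110.23949428022752 0.07673748888712292
```

Request:
{"api": "carry_out", "payload": {"deltas": [-0.06, -0.035, -0.02, 0, 0, 0.186, -0.12, -0.07, -0.04, 0, 0, 0.372, -0.17, -0.1, -0.06, 0, 0, 0.558, -0.22, -0.13, -0.08, 0, 0, 0.744, -0.28, -0.16, -0.1, 0, 0, 0.93], "grip": 100}}

```text
time: 1.78
eef_pos: [0.4391, 0.3877, 0.3251]
tcp_rot: [0.615, 0.789, 0.001, 0.0]
contact_force: [0.5, 0.6, -0.9]
opening: 0.998
finger_force: 0.0
```

```bash
python3 -c "
from h import *
go([.528,.283,.35],-40)"
```

```text
d [-0.1233  0.0606 -0.0249] rz 0.945 | at [0.4391 0.3877 0.3251] yaw 14.16 tilt [ 0.     0.001 -1.   ] q6 0.3 t 1.77
```

Request:
{"api": "carry_out", "payload": {"deltas": [-0.04, 0.02, -0.01, 0, 0, 0.186, -0.07, 0.035, -0.015, 0, 0, 0.372, -0.104, 0.05, -0.02, 0, 0, 0.558, -0.104, 0.05, -0.02, 0, 0, 0.744, -0.104, 0.05, -0.02, 0, 0, 0.93]}}

```text
time: 2.4
eef_pos: [0.5131, 0.3005, 0.344]
tcp_rot: [0.903, 0.429, 0.0, -0.0]
contact_force: [-0.3, -0.9, -0.1]
opening: 1.0
finger_force: 0.0
```

Request:
{"api": "carry_out", "payload": {"deltas": [0, 0, 0, 0, 0, 0.02, 0, 0, 0, 0, 0, 0.02]}}

```text
time: 2.65
eef_pos: [0.5126, 0.3012, 0.3439]
tcp_rot: [0.906, 0.424, 0.0, 0.0]
contact_force: [0.2, 0.1, 0.1]
opening: 0.998
finger_force: 0.0
```

```bash
python3 - <<'E'
from m import *
im,d,K,T=snap("wrist","w1"); P=cloud(d,K,T); lidfit(P)
go([.528,.283,.35],-40)
E
```

```text
lid circ ((0.5254071950912476, 0.2852569818496704), 0.07523182779550552) 14133 0.12439373957170508
bar ((526.4030151367188, 285.8116455078125), (64.56657409667969, 14.007802963256836), 50.8642463684082) 897 [0.52693277 0.2871826  0.14935187] [0.14963109 0.15106097]
ears [[0.563 0.36  0.071]
 [0.562 0.359 0.073]
 [0.557 0.362 0.071]
 [0.564 0.356 0.073]
 [0.555 0.362 0.072]
 [0.562 0.356 0.074]
 [0.551 0.364 0.07 ]
 [0.558 0.358 0.073]
 [0.565 0.353 0.076]
 [0.551 0.363 0.072]
 [0.558 0.357 0.072]
 [0.566 0.35  0.077]
 [0.55  0.363 0.072]
 [0.557 0.357 0.072]
 [0.544 0.366 0.071]
 [0.551 0.36  0.071]
 [0.545 0.364 0.073]
 [0.541 0.366 0.072]
 [0.537 0.367 0.072]
 [0.544 0.361 0.07 ]
 [0.54  0.364 0.074]
 [0.537 0.365 0.074]
 [0.534 0.365 0.075]
 [0.533 0.365 0.075]
 [0.533 0.364 0.077]
 [0.53  0.364 0.075]
 [0.532 0.361 0.077]]
d [-0.0042  0.0235 -0.0061] rz 0.003 | at [0.5126 0.3012 0.3439] yaw -39.8 tilt [ 0.  0. -1.] q6 1.06 t 2.7
```

View pics/w1.png

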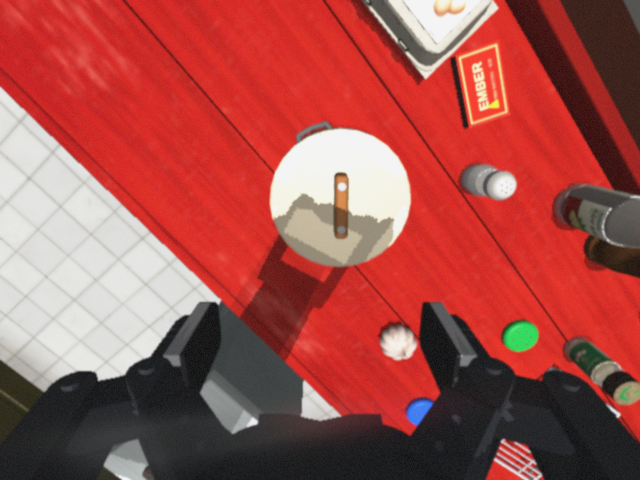

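Request:
{"api": "carry_out", "payload": {"deltas": [-0.0034, 0.0205, 0.05, 0, 0, -0.012, -0.0034, 0.0205, 0.11, 0, 0, -0.012, -0.0034, 0.0205, 0.165, 0, 0, -0.012, -0.0034, 0.0205, 0.205, 0, 0, -0.012, -0.0034, 0.0205, 0.216, 0, 0, -0.012], "grip": 60}}

```text
time: 3.32
eef_pos: [0.5241, 0.2848, 0.1245]
tcp_rot: [0.903, 0.429, -0.003, -0.0]
contact_force: [0.0, -0.2, 0.0]
opening: 0.599
finger_force: 0.0
```

Request:
{"api": "carry_out", "payload": {"deltas": [0, 0, 0, 0, 0, 0, 0, 0, 0, 0, 0, 0, 0, 0, 0, 0, 0, 0, 0, 0, 0, 0, 0, 0], "grip": 0, "grip_force": 50}}

```text
time: 3.82
eef_pos: [0.5279, 0.2861, 0.1308]
tcp_rot: [0.903, 0.429, 0.003, 0.0]
contact_force: [0.0, 0.3, 6.3]
opening: 0.151
finger_force: 53.0
```

```bash
python3 -c "
from h import *
go([.5262,.2855,.128]);s=ctrl.get_state();print(s)"
```

```text
d [-0.0016 -0.001   0.0028] rz 0 | at [0.5279 0.2861 0.1308] yaw -39.24 tilt [ 0.005  0.002 -1.   ] q6 1.01 t 3.83
{'time': 3.825, 'qpos': array([3.27672383e-01, 2.22824614e-01, 1.84732761e+00, 3.31877465e-04,
       1.06628165e+00, 1.01239068e+00]), 'dq': array([-0.00139202, -0.00087278,  0.00065123, -0.00181351,  0.00078932,
        0.00030053]), 'joint_efforts': array([-2.79107345e-01, -3.18244815e+01, -2.35780513e+01, -1.34549327e-01,
       -5.54313313e-02,  3.74456416e-03]), 'eef_pos': array([0.52792058, 0.28610072, 0.13081909]), 'tcp_rot': array([9.03484258e-01, 4.28613487e-01, 2.57898580e-03, 1.52411787e-04]), 'contact_force': array([0.02719024, 0.28280837, 6.27053947]), 'wrist_torque': array([ 0.14705234,  0.09667391, -0.01596101]), 'finger_force': 53.02540183067322, 'opening': 0.15087388609282681}
```

Request:
{"api": "carry_out", "payload": {"deltas": [0, 0, -0.001, 0, 0, -0.12, 0, 0, -0.001, 0, 0, -0.24, 0, 0, -0.001, 0, 0, -0.36, 0, 0, -0.001, 0, 0, -0.48]}}

```text
time: 4.32
eef_pos: [0.5275, 0.286, 0.1308]
tcp_rot: [0.775, 0.632, 0.002, 0.0]
contact_force: [0.7, 0.9, 2.9]
opening: 0.152
finger_force: 52.8
```

```bash
python3 -c "
from h import *
go([.5262,.2855,.128]);s=ctrl.get_state();print(s['contact_force'],s['wrist_torque'])"
```

```text
d [-0.0008 -0.0011  0.0028] rz 0 | at [0.5275 0.286  0.1308] yaw -11.61 tilt [ 0.003  0.003 -1.   ] q6 0.53 t 4.33
[0.66337667 0.92600578 2.90027617] [ 0.23218749  0.03806819 -0.26050249]
```

Request:
{"api": "carry_out", "payload": {"deltas": [0, 0, 0, 0, 0, -0.1, 0, 0, 0, 0, 0, -0.2, 0, 0, 0, 0, 0, -0.3, 0, 0, 0, 0, 0, -0.4]}}

```text
time: 4.82
eef_pos: [0.5272, 0.2863, 0.1309]
tcp_rot: [0.637, 0.771, 0.002, -0.0]
contact_force: [0.1, 0.2, 5.0]
opening: 0.149
finger_force: 79.8
```

```bash
python3 -c "
from h import *
go([.5262,.2855,.128]);s=ctrl.get_state();print(s['contact_force'],s['wrist_torque'])"
```

```text
d [-0.0006 -0.0011  0.0029] rz 0 | at [0.5272 0.2863 0.1309] yaw 10.89 tilt [ 0.003  0.003 -1.   ] q6 0.14 t 4.83
[0.13187531 0.17687576 5.02037764] [-0.02802067  0.11126592 -2.11363554]
```

Request:
{"api": "carry_out", "payload": {"deltas": [0, 0, 0, 0, 0, 0.16, 0, 0, 0, 0, 0, 0.32, 0, 0, 0, 0, 0, 0.48, 0, 0, 0, 0, 0, 0.48]}}

```text
time: 5.32
eef_pos: [0.5271, 0.2858, 0.1308]
tcp_rot: [0.8, 0.6, 0.001, 0.0]
contact_force: [-0.4, -0.5, 5.8]
opening: 0.15
finger_force: 53.1
```

Request:
{"api": "carry_out", "payload": {"deltas": [0, 0, -0.003, 0, 0, 0, 0, 0, -0.005, 0, 0, 0, 0, 0, -0.006, 0, 0, 0]}}

```text
time: 5.7
eef_pos: [0.5259, 0.2853, 0.134]
tcp_rot: [0.8, 0.6, -0.0, -0.0]
contact_force: [1.8, 1.0, -4.9]
opening: 0.15
finger_force: 51.6
```

```bash
python3 -c "
from h import *
go([.5262,.2855,.128]);s=ctrl.get_state();print(s['contact_force'],s['wrist_torque'])"
```

```text
d [0.0003 0.0003 0.006 ] rz 0 | at [0.5259 0.2853 0.134 ] yaw -16.29 tilt [-0.    -0.001 -1.   ] q6 0.61 t 5.7
[ 1.76570942  1.01139163 -4.9152426 ] [ 0.19503964 -0.30282799  0.05515224]
```

Request:
{"api": "carry_out", "payload": {"deltas": [0, 0, -0.003, 0, 0, 0, 0, 0, -0.006, 0, 0, 0, 0, 0, -0.01, 0, 0, 0, 0, 0, -0.01, 0, 0, 0]}}

```text
time: 6.2
eef_pos: [0.5264, 0.2853, 0.1456]
tcp_rot: [0.8, 0.6, 0.0, 0.0]
contact_force: [-0.4, -0.3, -2.9]
opening: 0.15
finger_force: 51.8
```

```bash
python3 - <<'E'
from m import *
s=ctrl.get_state();print(s['contact_force'],s['wrist_torque'],s['finger_force'])
im,d,K,T=snap("scene"); cv2.imwrite("pics/s2.png",cv2.resize(im[130:270,180:340,::-1],(640,560)))
P=cloud(d,K,T);near=(np.hypot(P[...,0]-.527,P[...,1]-.2855)<.08)&(P[...,2]>.11)&(P[...,2]<.16)
print(np.histogram(P[near][:,2],bins=np.arange(.11,.161,.002)));go([.5,.4,.2],74)
E
```

```text
[-0.3775185  -0.27629611 -2.87145423] [0.03809303 0.00402081 0.03647155] 51.83229088783264
(array([  1,   5,  29,  45,  41,  41,  34,  47,  32,  37,  37,  40,  47,
       161, 669, 540, 117,   9,   6,   8,   5,  13,   8,  11,  11]), array([0.11 , 0.112, 0.114, 0.116, 0.118, 0.12 , 0.122, 0.124, 0.126,
       0.128, 0.13 , 0.132, 0.134, 0.136, 0.138, 0.14 , 0.142, 0.144,
       0.146, 0.148, 0.15 , 0.152, 0.154, 0.156, 0.158, 0.16 ]))
d [ 0.1027 -0.0574 -0.0547] rz -1.576 | at [0.5263 0.2853 0.1453] yaw -16.33 tilt [-0.  0. -1.] q6 0.61 t 6.25
```

View pics/s2.png

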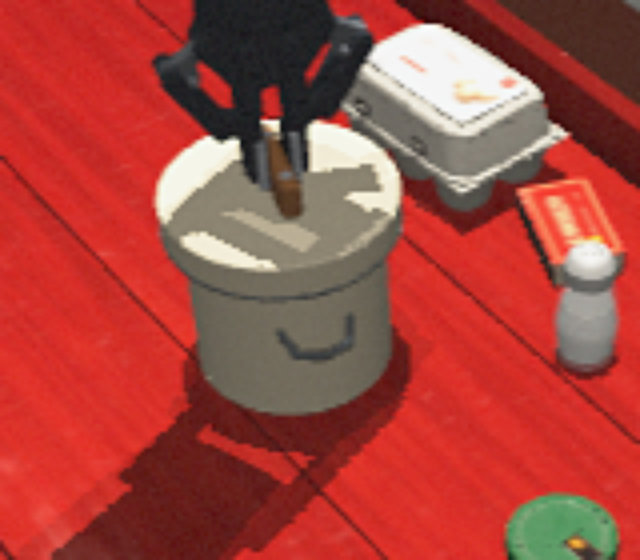

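Request:
{"api": "carry_out", "payload": {"deltas": [0, 0, -0.03, 0, 0, 0, 0.01, -0.007, -0.045, 0, 0, 0, 0.05, -0.035, -0.045, 0, 0, 0, 0.1, -0.07, -0.04, 0, 0, 0, 0.143, -0.1, -0.02, 0, 0, 0]}}

```text
time: 6.88
eef_pos: [0.4703, 0.4538, 0.1668]
tcp_rot: [0.8, 0.6, 0.002, -0.0]
contact_force: [0.8, 0.6, -2.9]
opening: 0.151
finger_force: 51.9
```

Request:
{"api": "carry_out", "payload": {"deltas": [0, 0, 0.04, 0, 0, 0, 0, 0, 0.08, 0, 0, 0, 0, 0, 0.11, 0, 0, 0, 0, 0, 0.122, 0, 0, 0, 0, 0, 0.126, 0, 0, 0]}}

```text
time: 7.5
eef_pos: [0.4702, 0.451, 0.0387]
tcp_rot: [0.8, 0.6, -0.0, -0.0]
contact_force: [0.1, -1.0, -2.4]
opening: 0.15
finger_force: 51.7
```

Request:
{"api": "carry_out", "payload": {"deltas": [0, 0, 0.002, 0, 0, 0, 0, 0, 0.004, 0, 0, 0, 0, 0, 0.005, 0, 0, 0]}}

```text
time: 7.88
eef_pos: [0.471, 0.451, 0.0348]
tcp_rot: [0.8, 0.599, 0.001, 0.0]
contact_force: [0.1, -0.5, -2.4]
opening: 0.153
finger_force: 51.7
```

Request:
{"api": "carry_out", "payload": {"deltas": [0, 0, 0.002, 0, 0, 0, 0, 0, 0.003, 0, 0, 0]}}

```text
time: 8.12
eef_pos: [0.4709, 0.4509, 0.0329]
tcp_rot: [0.8, 0.6, 0.0, 0.0]
contact_force: [-4.0, -3.4, 8.4]
opening: 0.149
finger_force: 53.4
```

Request:
{"api": "carry_out", "payload": {"deltas": [0, 0, -0.001, 0, 0, 0, 0, 0, -0.001, 0, 0, 0, 0, 0, -0.001, 0, 0, 0], "grip": 60, "grip_force": 20}}

```text
time: 8.5
eef_pos: [0.4706, 0.4508, 0.0319]
tcp_rot: [0.8, 0.6, 0.0, -0.0]
contact_force: [0.2, 0.1, -0.2]
opening: 0.595
finger_force: 0.0
```

Request:
{"api": "carry_out", "payload": {"deltas": [0, 0, -0.03, 0, 0, 0, 0, 0, -0.09, 0, 0, 0, 0, 0, -0.15, 0, 0, 0, 0, 0, -0.2, 0, 0, 0]}}

```text
time: 9.0
eef_pos: [0.4708, 0.4509, 0.2347]
tcp_rot: [0.8, 0.6, 0.001, 0.0]
contact_force: [0.4, 0.2, 0.3]
opening: 0.602
finger_force: 0.0
```

```bash
python3 -c "
from h import *
go([.52,-.27,.24],14);s=ctrl.get_state();print(s['contact_force'],s['qpos'])"
```

```text
d [-0.678   0.2499 -0.0053] rz -0.529 | at [0.4708 0.4509 0.2347] yaw -16.33 tilt [ 0.002  0.001 -1.   ] q6 0.89 t 9.0
[0.44523946 0.18362192 0.31708087] [6.08450064e-01 2.32615352e-01 1.63541690e+00 4.52802011e-05
 1.27128259e+00 8.93443973e-01]
```

Request:
{"api": "carry_out", "payload": {"deltas": [-0.05, 0.035, -0.03, 0, 0, 0, -0.1, 0.07, -0.06, 0, 0, 0, -0.148, 0.105, -0.065, 0, 0, 0, -0.148, 0.105, -0.065, 0, 0, 0]}}

```text
time: 9.5
eef_pos: [0.5312, 0.2762, 0.2983]
tcp_rot: [0.802, 0.598, 0.001, 0.001]
contact_force: [0.2, 1.5, -0.4]
opening: 0.599
finger_force: 0.0
```

```bash
python3 - <<'E'
from m import *
im,d,K,T=snap("wrist","w2"); P=cloud(d,K,T)
near=(np.hypot(P[...,0]-.527,P[...,1]-.2855)<.1)
rim=near&(abs(P[...,2]-.119)<.005); q=P[rim]; print("rim",cv2.minEnclosingCircle(q[:,:2].astype(np.float32)),len(q),np.median(q[:,2]))
inn=(np.hypot(P[...,0]-.527,P[...,1]-.2855)<.045); print("inside z",np.percentile(P[inn][:,2],[5,25,50,75,95]))
go([.52,-.27,.24],14)
E
```

```text
rim ((0.5260593891143799, 0.2856593430042267), 0.0628792867064476) 1971 0.12030480020700429
inside z [0.08239202 0.3357936  0.37032968 0.38232495 0.39217167]
d [-0.5274  0.1455  0.0575] rz -0.533 | at [0.5307 0.277  0.2975] yaw -16.54 tilt [ 0.     0.001 -1.   ] q6 0.6 t 9.55
```

View pics/w2.png

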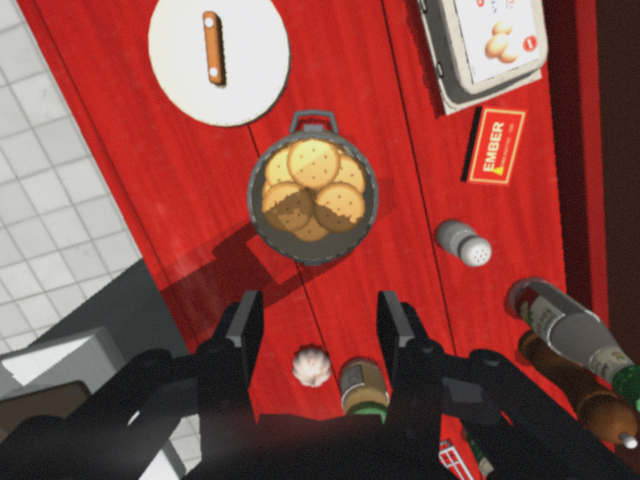

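Request:
{"api": "carry_out", "payload": {"deltas": [-0.05, 0.014, 0, 0, 0, 0, -0.11, 0.03, 0, 0, 0, 0, -0.17, 0.047, 0, 0, 0, 0, -0.23, 0.063, 0, 0, 0, 0, -0.29, 0.08, 0.01, 0, 0, 0], "grip": 80}}

```text
time: 10.18
eef_pos: [0.5251, -0.0213, 0.2872]
tcp_rot: [0.8, 0.6, 0.001, 0.0]
contact_force: [1.6, -0.9, -0.4]
opening: 0.796
finger_force: 0.0
```

Request:
{"api": "carry_out", "payload": {"deltas": [-0.06, 0.016, 0.01, 0, 0, -0.17, -0.12, 0.033, 0.02, 0, 0, -0.35, -0.18, 0.05, 0.04, 0, 0, -0.533, -0.237, 0.065, 0.05, 0, 0, -0.533, -0.237, 0.065, 0.05, 0, 0, -0.533]}}

```text
time: 10.8
eef_pos: [0.5202, -0.2682, 0.2346]
tcp_rot: [0.615, 0.788, 0.0, -0.002]
contact_force: [0.5, 0.7, 0.3]
opening: 0.797
finger_force: 0.0
```

```bash
cat > b.py <<'E'
from m import *
im,d,K,T=snap("wrist","w3"); P=cloud(d,K,T)
n,l,st,ce=cv2.connectedComponentsWithStats(bis(im,P).astype(np.uint8))
for i in range(1,n):
    if st[i,4]>300:
        c,r=cv2.minEnclosingCircle(P[l==i][:,:2].astype(np.float32)); print("b",st[i,4],ce[i].round(0),c,r,np.median(P[l==i][:,2]),P[l==i].mean(0)); go([c[0],c[1],.1],14)
E
python3 b.py
```

```text
b 1546 [332. 187.] (0.5245226621627808, -0.24616917967796326) 0.026629449799656868 0.030908492375139845 [ 0.52596108 -0.24852709  0.03072314]
d [0.0199 0.0092 0.135 ] rz 0.002 | at [ 0.5204 -0.2677  0.235 ] yaw 14.09 tilt [ 0.002 -0.002 -1.   ] q6 -0.89 t 10.85
b 1706 [330. 254.] (0.5429995059967041, -0.3195105195045471) 0.02682620845735073 0.030912410048578393 [ 0.54313493 -0.31874956  0.03078809]
d [-0.0557  0.0093  0.135 ] rz 0.002 | at [ 0.5204 -0.2677  0.235 ] yaw 14.09 tilt [ 0.002 -0.002 -1.   ] q6 -0.89 t 10.85
```

View pics/w3.png

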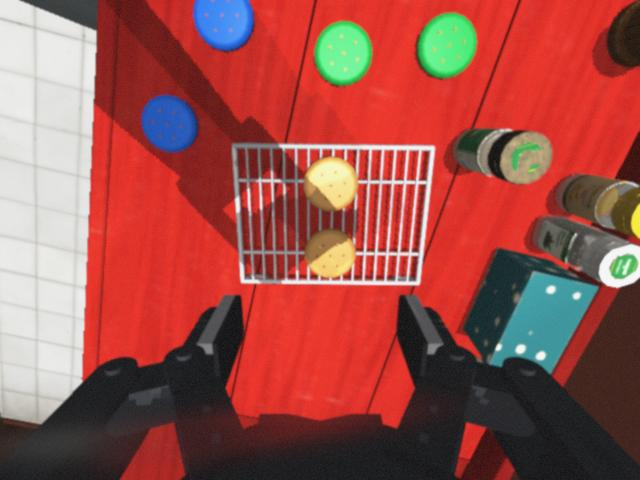

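Request:
{"api": "carry_out", "payload": {"deltas": [0.0185, 0.0094, 0.05, 0, 0, 0, 0.0185, 0.0094, 0.11, 0, 0, 0, 0.0185, 0.0094, 0.165, 0, 0, 0, 0.0185, 0.0094, 0.198, 0, 0, 0, 0.0185, 0.0094, 0.209, 0, 0, 0], "grip": 80}}

```text
time: 11.48
eef_pos: [0.5244, -0.2432, 0.0256]
tcp_rot: [0.613, 0.79, 0.0, -0.003]
contact_force: [-0.5, -0.7, 0.3]
opening: 0.804
finger_force: 0.0
```

Request:
{"api": "carry_out", "payload": {"deltas": [0, 0, 0, 0, 0, 0, 0, 0, 0, 0, 0, 0, 0, 0, 0, 0, 0, 0], "grip": 50, "grip_force": 20}}

```text
time: 11.85
eef_pos: [0.5264, -0.2471, 0.03]
tcp_rot: [0.614, 0.789, 0.0, 0.002]
contact_force: [0.1, -0.4, 0.2]
opening: 0.503
finger_force: 0.0
```

Request:
{"api": "carry_out", "payload": {"deltas": [0, 0, 0, 0, 0, 0, 0, 0, 0, 0, 0, 0, 0, 0, 0, 0, 0, 0], "grip": 80}}

```text
time: 12.22
eef_pos: [0.5252, -0.2466, 0.0281]
tcp_rot: [0.614, 0.789, -0.0, 0.0]
contact_force: [-0.7, 0.4, -0.8]
opening: 0.803
finger_force: 0.0
```

Request:
{"api": "carry_out", "payload": {"deltas": [0, 0, 0.008, 0, 0, 0, 0, 0, 0.016, 0, 0, 0, 0, 0, 0.016, 0, 0, 0]}}

```text
time: 12.6
eef_pos: [0.525, -0.2463, 0.0113]
tcp_rot: [0.614, 0.789, -0.0, -0.0]
contact_force: [0.7, -0.1, -0.4]
opening: 0.799
finger_force: 0.0
```

Request:
{"api": "carry_out", "payload": {"deltas": [0, 0, 0, 0, 0, 0, 0, 0, 0, 0, 0, 0, 0, 0, 0, 0, 0, 0], "grip": 50, "grip_force": 20}}

```text
time: 12.98
eef_pos: [0.5265, -0.2474, 0.0143]
tcp_rot: [0.614, 0.789, -0.0, 0.001]
contact_force: [-1.1, 0.8, 9.7]
opening: 0.636
finger_force: 25.6
```

```bash
python3 - <<'E'
from m import *
go([.526,.2857,.25],14)
im,d,K,T=snap("wrist"); P=cloud(d,K,T)
cv2.imwrite("pics/w4.png",im[140:,80:560,::-1])
E
```

```text
d [ 0.5169  0.1305 -0.2357] rz 0.004 | at [ 0.5265 -0.2474  0.0143] yaw 14.22 tilt [-0.002  0.001 -1.   ] q6 -0.86 t 12.97
```

View pics/w4.png

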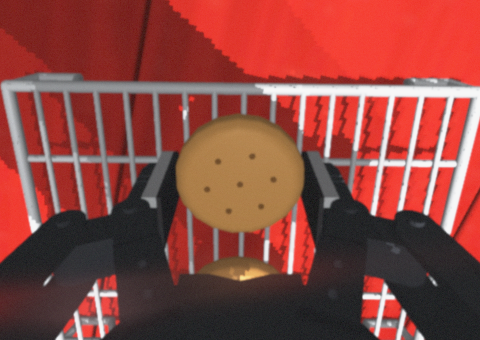

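Request:
{"api": "carry_out", "payload": {"deltas": [0, 0, -0.03, 0, 0, 0, 0, 0, -0.09, 0, 0, 0, 0.01, 0.003, -0.14, 0, 0, 0, 0.05, 0.013, -0.17, 0, 0, 0, 0.1, 0.026, -0.19, 0, 0, 0], "grip": 40, "grip_force": 25}}

```text
time: 13.65
eef_pos: [0.5262, -0.143, 0.2039]
tcp_rot: [0.615, 0.788, 0.0, 0.001]
contact_force: [-0.2, -0.4, -0.7]
opening: 0.633
finger_force: 26.6
```

Request:
{"api": "carry_out", "payload": {"deltas": [0.055, 0.014, 0, 0, 0, 0, 0.11, 0.028, 0, 0, 0, 0, 0.165, 0.042, 0, 0, 0, 0, 0.22, 0.056, 0, 0, 0, 0, 0.275, 0.07, 0, 0, 0, 0]}}

```text
time: 14.28
eef_pos: [0.5256, 0.1424, 0.2015]
tcp_rot: [0.614, 0.789, -0.0, -0.0]
contact_force: [0.9, 0.6, -0.1]
opening: 0.634
finger_force: 26.6
```

Request:
{"api": "carry_out", "payload": {"deltas": [0.05, 0.012, 0, 0, 0, 0, 0.1, 0.024, 0, 0, 0, 0, 0.13, 0.032, 0, 0, 0, 0, 0.142, 0.035, 0, 0, 0, 0]}}

```text
time: 14.78
eef_pos: [0.5246, 0.2883, 0.2012]
tcp_rot: [0.613, 0.79, -0.001, -0.0]
contact_force: [0.4, -0.6, -0.4]
opening: 0.631
finger_force: 26.6
```

```bash
python3 - <<'E'
from m import *
s=ctrl.get_state();print(s['opening'],s['finger_force'],s['contact_force'])
im,d,K,T=snap("side"); P=cloud(d,K,T)
go([.526,.2857,.10],14)
E
```

```text
0.6308022161794343 26.578123387880623 [ 0.40018661 -0.55392417 -0.35363066]
d [-0.0032  0.0005  0.1013] rz 0.006 | at [0.5247 0.2887 0.2013] yaw 14.32 tilt [ 0.001 -0.001 -1.   ] q6 0.08 t 14.82
```

Request:
{"api": "carry_out", "payload": {"deltas": [-0.003, 0.001, 0.03, 0, 0, 0, -0.003, 0.001, 0.07, 0, 0, 0, -0.003, 0.001, 0.095, 0, 0, 0, -0.003, 0.001, 0.102, 0, 0, 0, -0.003, 0.001, 0.102, 0, 0, 0]}}

```text
time: 15.45
eef_pos: [0.5273, 0.2835, 0.1002]
tcp_rot: [0.615, 0.789, -0.0, 0.0]
contact_force: [-0.3, 0.4, 0.0]
opening: 0.629
finger_force: 26.6
```

Request:
{"api": "carry_out", "payload": {"deltas": [0, 0, 0.003, 0, 0, 0, 0, 0, 0.006, 0, 0, 0, 0, 0, 0.009, 0, 0, 0]}}

```text
time: 15.82
eef_pos: [0.5273, 0.2844, 0.0915]
tcp_rot: [0.614, 0.789, 0.0, 0.0]
contact_force: [-0.1, -0.4, -1.3]
opening: 0.632
finger_force: 26.6
```

Request:
{"api": "carry_out", "payload": {"deltas": [0, 0, 0.002, 0, 0, 0, 0, 0, 0.004, 0, 0, 0, 0, 0, 0.004, 0, 0, 0]}}

```text
time: 16.2
eef_pos: [0.5268, 0.2842, 0.0867]
tcp_rot: [0.614, 0.789, -0.0, -0.0]
contact_force: [-0.4, 0.3, -0.2]
opening: 0.63
finger_force: 26.6
```

Request:
{"api": "carry_out", "payload": {"deltas": [0, 0, 0.0015, 0, 0, 0, 0, 0, 0.003, 0, 0, 0, 0, 0, 0.003, 0, 0, 0]}}

```text
time: 16.58
eef_pos: [0.5269, 0.2842, 0.0838]
tcp_rot: [0.614, 0.789, -0.0, -0.0]
contact_force: [0.4, 0.6, -1.3]
opening: 0.631
finger_force: 26.6
```

Request:
{"api": "carry_out", "payload": {"deltas": [0, 0, 0.0015, 0, 0, 0, 0, 0, 0.003, 0, 0, 0, 0, 0, 0.003, 0, 0, 0]}}

```text
time: 16.95
eef_pos: [0.5269, 0.2842, 0.0808]
tcp_rot: [0.614, 0.789, -0.0, -0.0]
contact_force: [0.1, -0.0, -0.0]
opening: 0.633
finger_force: 26.6
```

Request:
{"api": "carry_out", "payload": {"deltas": [0, 0, 0.0015, 0, 0, 0, 0, 0, 0.003, 0, 0, 0, 0, 0, 0.003, 0, 0, 0]}}

```text
time: 17.32
eef_pos: [0.5272, 0.2843, 0.0796]
tcp_rot: [0.614, 0.789, -0.0, -0.0]
contact_force: [-3.2, -1.5, 6.9]
opening: 0.633
finger_force: 29.0
```

Request:
{"api": "carry_out", "payload": {"deltas": [0, 0, 0.001, 0, 0, 0, 0, 0, 0.002, 0, 0, 0, 0, 0, 0.002, 0, 0, 0]}}

```text
time: 17.7
eef_pos: [0.5272, 0.2843, 0.0795]
tcp_rot: [0.614, 0.789, -0.001, -0.0]
contact_force: [-6.6, -2.3, 14.4]
opening: 0.631
finger_force: 30.9
```

Request:
{"api": "carry_out", "payload": {"deltas": [0, 0, -0.002, 0, 0, 0, 0, 0, -0.003, 0, 0, 0]}}

```text
time: 17.95
eef_pos: [0.5272, 0.2843, 0.0796]
tcp_rot: [0.614, 0.789, 0.0, 0.0]
contact_force: [0.2, 0.1, 1.7]
opening: 0.631
finger_force: 27.5
```

Request:
{"api": "carry_out", "payload": {"deltas": [0, 0, 0, 0, 0, 0, 0, 0, 0, 0, 0, 0, 0, 0, 0, 0, 0, 0], "grip": 76}}

```text
time: 18.32
eef_pos: [0.5269, 0.2842, 0.0785]
tcp_rot: [0.614, 0.789, -0.0, -0.0]
contact_force: [-0.2, 0.1, -0.8]
opening: 0.764
finger_force: 0.0
```

Request:
{"api": "carry_out", "payload": {"deltas": [0, 0, -0.02, 0, 0, 0, 0, 0, -0.06, 0, 0, 0, 0, 0, -0.12, 0, 0, 0, 0, 0, -0.17, 0, 0, 0, 0, 0, -0.19, 0, 0, 0]}}

```text
time: 18.95
eef_pos: [0.5286, 0.2848, 0.2751]
tcp_rot: [0.614, 0.789, 0.004, 0.002]
contact_force: [-0.6, 1.4, 0.8]
opening: 0.758
finger_force: 0.0
```

```bash
python3 - <<'E'
from m import *
im,d,K,T=snap("wrist","w5"); P=cloud(d,K,T)
near=(np.hypot(P[...,0]-.526,P[...,1]-.2857)<.05)&(P[...,2]<.115)
print(np.histogram(P[near][:,2],bins=np.arange(.07,.112,.003)))
q=P[near&(P[...,2]>.091)]; print(q.mean(0),cv2.minEnclosingCircle(q[:,:2].astype(np.float32)))
go([.543,-.319,.25],14)
E
```

```text
(array([ 882,   10,   64,  477, 3197,   44,   31,  238, 1956,  333,    0,
          0,    0]), array([0.07 , 0.073, 0.076, 0.079, 0.082, 0.085, 0.088, 0.091, 0.094,
       0.097, 0.1  , 0.103, 0.106, 0.109]))
[0.52550555 0.28586206 0.09582417] ((0.5260292887687683, 0.2846573293209076), 0.028076574206352234)
d [-0.5889 -0.1346  0.0259] rz 0.004 | at [0.5289 0.2849 0.2759] yaw 14.21 tilt [ 0.001  0.01  -1.   ] q6 0.08 t 19.0
```

View pics/w5.png

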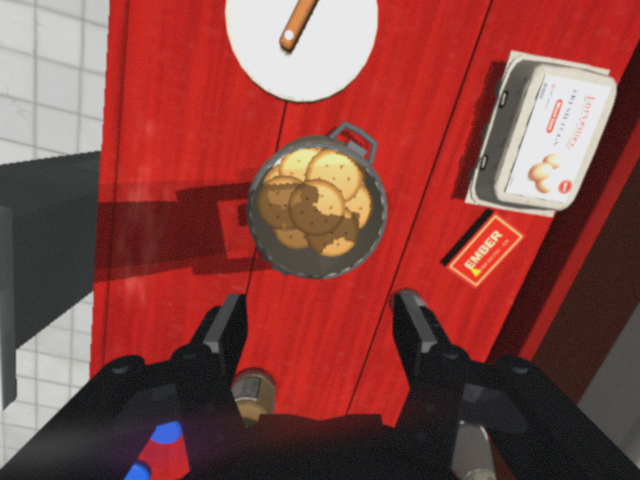

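Request:
{"api": "carry_out", "payload": {"deltas": [-0.05, -0.011, 0.02, 0, 0, 0, -0.11, -0.025, 0.03, 0, 0, 0, -0.17, -0.039, 0.03, 0, 0, 0, -0.23, -0.053, 0.03, 0, 0, 0, -0.29, -0.066, 0.03, 0, 0, 0], "grip": 80}}

```text
time: 19.62
eef_pos: [0.5329, -0.0148, 0.237]
tcp_rot: [0.614, 0.789, -0.001, -0.001]
contact_force: [1.4, 0.1, 0.6]
opening: 0.8
finger_force: 0.0
```

Request:
{"api": "carry_out", "payload": {"deltas": [-0.06, -0.014, 0, 0, 0, 0, -0.12, -0.027, 0, 0, 0, 0, -0.18, -0.041, 0.01, 0, 0, 0, -0.24, -0.055, 0.04, 0, 0, 0, -0.29, -0.067, 0.08, 0, 0, 0]}}

```text
time: 20.25
eef_pos: [0.5398, -0.3059, 0.1626]
tcp_rot: [0.615, 0.789, 0.0, 0.0]
contact_force: [-0.1, 0.5, -0.1]
opening: 0.803
finger_force: 0.0
```

Request:
{"api": "carry_out", "payload": {"deltas": [0, 0, 0.03, 0, 0, 0, 0, 0, 0.03, 0, 0, 0]}}

```text
time: 20.5
eef_pos: [0.5373, -0.3023, 0.1287]
tcp_rot: [0.615, 0.789, 0.0, -0.005]
contact_force: [-0.0, 0.5, -0.7]
opening: 0.804
finger_force: 0.0
```

```bash
python3 b.py | cat; python3 -c "
from h import *
go([.543,-.319,.016],14)"
```

```text
b 3317 [324. 258.] (0.5427019000053406, -0.31887200474739075) 0.027008412405848503 0.030903649704695446 [ 0.54242177 -0.31749235  0.03070416]
d [-0.0166 -0.0002  0.0315] rz 0.003 | at [ 0.5388 -0.3028  0.1315] yaw 14.19 tilt [ 0.005 -0.003 -1.   ] q6 -0.92 t 20.55
d [-0.0168  0.      0.1155] rz 0.003 | at [ 0.5388 -0.3028  0.1315] yaw 14.19 tilt [ 0.005 -0.003 -1.   ] q6 -0.92 t 20.55
```

Request:
{"api": "carry_out", "payload": {"deltas": [-0.0163, 0, 0.04, 0, 0, 0, -0.0163, 0, 0.08, 0, 0, 0, -0.0163, 0, 0.105, 0, 0, 0, -0.0163, 0, 0.1135, 0, 0, 0, -0.0163, 0, 0.1135, 0, 0, 0]}}

```text
time: 21.18
eef_pos: [0.5451, -0.3195, 0.0217]
tcp_rot: [0.614, 0.789, -0.0, 0.001]
contact_force: [-0.2, -0.1, 0.9]
opening: 0.798
finger_force: 0.0
```

```bash
python3 -c "
from h import *
go([.5427,-.3187,.0155],14);s=ctrl.get_state();print(s['contact_force'])"
```

```text
d [ 0.0014 -0.0021  0.0062] rz 0.005 | at [ 0.5451 -0.3195  0.0217] yaw 14.26 tilt [-0.001  0.001 -1.   ] q6 -0.94 t 21.18
[-0.17792565 -0.10473439  0.92614613]
```

Request:
{"api": "carry_out", "payload": {"deltas": [0.001, -0.002, 0.004, 0, 0, 0, 0.001, -0.002, 0.006, 0, 0, 0, 0.001, -0.002, 0.006, 0, 0, 0]}}

```text
time: 21.55
eef_pos: [0.5423, -0.3193, 0.0151]
tcp_rot: [0.614, 0.789, -0.0, 0.0]
contact_force: [-0.7, 0.0, 0.2]
opening: 0.799
finger_force: 0.0
```

Request:
{"api": "carry_out", "payload": {"deltas": [0, 0, 0, 0, 0, 0, 0, 0, 0, 0, 0, 0, 0, 0, 0, 0, 0, 0], "grip": 40, "grip_force": 25}}

```text
time: 21.92
eef_pos: [0.5426, -0.3196, 0.0155]
tcp_rot: [0.614, 0.789, -0.0, 0.001]
contact_force: [-1.3, -0.2, 3.7]
opening: 0.634
finger_force: 26.6
```

```bash
python3 -c "
from h import *
go([.526,.2850,.2],14)"
```

```text
d [ 0.5901  0.1323 -0.1845] rz 0.004 | at [ 0.5426 -0.3196  0.0155] yaw 14.21 tilt [-0.001  0.001 -1.   ] q6 -0.94 t 21.93
```

Request:
{"api": "carry_out", "payload": {"deltas": [0, 0, -0.03, 0, 0, 0, 0, 0, -0.09, 0, 0, 0, 0.01, 0.003, -0.14, 0, 0, 0, 0.05, 0.011, -0.17, 0, 0, 0, 0.1, 0.023, -0.19, 0, 0, 0]}}

```text
time: 22.55
eef_pos: [0.5402, -0.2166, 0.2064]
tcp_rot: [0.615, 0.789, 0.0, 0.001]
contact_force: [0.5, 0.6, 0.4]
opening: 0.63
finger_force: 26.7
```

Request:
{"api": "carry_out", "payload": {"deltas": [0.058, 0.013, 0, 0, 0, 0, 0.116, 0.026, 0, 0, 0, 0, 0.174, 0.039, 0, 0, 0, 0, 0.232, 0.052, 0, 0, 0, 0, 0.29, 0.065, 0, 0, 0, 0]}}

```text
time: 23.18
eef_pos: [0.5311, 0.0824, 0.2042]
tcp_rot: [0.614, 0.789, -0.0, -0.0]
contact_force: [0.6, 0.2, -0.8]
opening: 0.63
finger_force: 26.7
```

Request:
{"api": "carry_out", "payload": {"deltas": [0.055, 0.012, 0, 0, 0, 0, 0.11, 0.025, 0, 0, 0, 0, 0.16, 0.036, 0, 0, 0, 0, 0.19, 0.043, 0, 0, 0, 0, 0.2, 0.045, 0, 0, 0, 0]}}

```text
time: 23.8
eef_pos: [0.5256, 0.2869, 0.2038]
tcp_rot: [0.613, 0.79, -0.001, -0.0]
contact_force: [-0.3, -0.8, -0.2]
opening: 0.631
finger_force: 26.7
```

Request:
{"api": "carry_out", "payload": {"deltas": [0, 0, 0.02, 0, 0, 0, 0, 0, 0.04, 0, 0, 0]}}

```text
time: 24.05
eef_pos: [0.5259, 0.284, 0.1626]
tcp_rot: [0.615, 0.789, -0.001, -0.0]
contact_force: [-0.2, -0.2, -0.1]
opening: 0.627
finger_force: 26.7
```

```bash
python3 -c "
from h import *
go([.526,.2850,.113],14)"
```

```text
d [0.0009 0.0003 0.0496] rz 0.002 | at [0.5259 0.284  0.1626] yaw 14.14 tilt [-0.001 -0.001 -1.   ] q6 0.08 t 24.05
```

Request:
{"api": "carry_out", "payload": {"deltas": [0, 0, 0.03, 0, 0, 0, 0, 0, 0.05, 0, 0, 0, 0, 0, 0.06, 0, 0, 0, 0, 0, 0.06, 0, 0, 0]}}

```text
time: 24.55
eef_pos: [0.526, 0.2849, 0.1038]
tcp_rot: [0.614, 0.789, -0.001, -0.0]
contact_force: [-0.1, 0.3, 0.2]
opening: 0.628
finger_force: 26.7
```

Request:
{"api": "carry_out", "payload": {"deltas": [0, 0, 0.002, 0, 0, 0, 0, 0, 0.004, 0, 0, 0, 0, 0, 0.004, 0, 0, 0]}}

```text
time: 24.92
eef_pos: [0.5265, 0.2856, 0.1011]
tcp_rot: [0.614, 0.789, 0.0, 0.0]
contact_force: [1.3, 0.2, -1.2]
opening: 0.629
finger_force: 26.7
```

Request:
{"api": "carry_out", "payload": {"deltas": [0, 0, 0.002, 0, 0, 0, 0, 0, 0.004, 0, 0, 0, 0, 0, 0.004, 0, 0, 0]}}

```text
time: 25.3
eef_pos: [0.5261, 0.2854, 0.0963]
tcp_rot: [0.614, 0.789, -0.0, -0.0]
contact_force: [-0.2, -0.2, -0.8]
opening: 0.627
finger_force: 26.7
```

Request:
{"api": "carry_out", "payload": {"deltas": [0, 0, 0.001, 0, 0, 0, 0, 0, 0.002, 0, 0, 0, 0, 0, 0.002, 0, 0, 0]}}

```text
time: 25.68
eef_pos: [0.5262, 0.2854, 0.0945]
tcp_rot: [0.614, 0.789, -0.0, -0.0]
contact_force: [0.0, -0.1, -0.7]
opening: 0.631
finger_force: 26.7
```

Request:
{"api": "carry_out", "payload": {"deltas": [0, 0, 0.001, 0, 0, 0, 0, 0, 0.002, 0, 0, 0, 0, 0, 0.002, 0, 0, 0]}}

```text
time: 26.05
eef_pos: [0.5264, 0.2855, 0.0936]
tcp_rot: [0.614, 0.789, -0.0, 0.0]
contact_force: [-2.5, -0.8, 5.7]
opening: 0.627
finger_force: 27.1
```

Request:
{"api": "carry_out", "payload": {"deltas": [0, 0, 0, 0, 0, 0, 0, 0, 0, 0, 0, 0, 0, 0, 0, 0, 0, 0], "grip": 76}}

```text
time: 26.42
eef_pos: [0.5261, 0.2854, 0.0922]
tcp_rot: [0.614, 0.789, -0.0, -0.0]
contact_force: [-0.1, -0.3, 0.3]
opening: 0.765
finger_force: 0.0
```

Request:
{"api": "carry_out", "payload": {"deltas": [0, 0, -0.02, 0, 0, 0, 0, 0, -0.06, 0, 0, 0, 0, 0, -0.12, 0, 0, 0, 0, 0, -0.17, 0, 0, 0]}}

```text
time: 26.92
eef_pos: [0.5267, 0.2856, 0.2669]
tcp_rot: [0.614, 0.789, 0.001, 0.001]
contact_force: [1.3, -0.1, -0.1]
opening: 0.756
finger_force: 0.0
```

Request:
{"api": "carry_out", "payload": {"deltas": [0.05, 0, 0, 0, 0, 0, 0.05, 0, 0, 0, 0, 0]}}

```text
time: 27.18
eef_pos: [0.5136, 0.3362, 0.2655]
tcp_rot: [0.613, 0.79, 0.002, 0.001]
contact_force: [-0.7, 0.0, 0.2]
opening: 0.758
finger_force: 0.0
```

```bash
python3 - <<'E'
from m import *
im,d,K,T=snap("wrist","w6"); P=cloud(d,K,T)
near=(np.hypot(P[...,0]-.526,P[...,1]-.2857)<.05)&(P[...,2]<.115)
print(np.histogram(P[near][:,2],bins=np.arange(.07,.118,.003)))
q=P[near&(P[...,2]>.104)]; print(q.mean(0),cv2.minEnclosingCircle(q[:,:2].astype(np.float32)))
A=np.c_[q[:,:2],np.ones(len(q))]; print("slope",np.linalg.lstsq(A,q[:,2],rcond=None)[0])
near=np.hypot(P[...,0]-.471,P[...,1]-.451)<.1
b=near&(P[...,2]>.044)&(P[...,2]<.056)
print("bar",cv2.minAreaRect((P[b][:,:2]*1000).astype(np.float32)),b.sum(),P[b].mean(0))
t=near&(abs(P[...,2]-.027)<.005);print("lid",cv2.minEnclosingCircle(P[t][:,:2].astype(np.float32)))
go([.471,.451,.2],-16.3)
E
```

```text
(array([ 633,   20,   70,  397, 2587,   43,   50,  141,   17,    9,   42,
        154, 1021, 1325,    0]), array([0.07 , 0.073, 0.076, 0.079, 0.082, 0.085, 0.088, 0.091, 0.094,
       0.097, 0.1  , 0.103, 0.106, 0.109, 0.112, 0.115]))
[0.52495229 0.28635939 0.10878655] ((0.5255337357521057, 0.28426283597946167), 0.027940886095166206)
slope [ 0.0057995  -0.02063324  0.11165061]
bar ((469.5318298339844, 449.8058166503906), (65.89402770996094, 14.197322845458984), 73.65140533447266) 1125 [0.47009582 0.45024425 0.05142032]
lid ((0.4695364832878113, 0.44974759221076965), 0.07510256767272949)
d [ 0.1231 -0.0125  0.0642] rz 0.535 | at [0.5136 0.3348 0.2642] yaw 14.34 tilt [-0.     0.002 -1.   ] q6 0.16 t 27.23
```

Request:
{"api": "carry_out", "payload": {"deltas": [0.04, -0.004, 0.02, 0, 0, 0.13, 0.08, -0.009, 0.05, 0, 0, 0.27, 0.123, -0.0133, 0.09, 0, 0, 0.4, 0.1227, -0.0133, 0.14, 0, 0, 0.535, 0.1227, -0.0133, 0.15, 0, 0, 0.535], "grip": 60}}

```text
time: 27.85
eef_pos: [0.4685, 0.4473, 0.1078]
tcp_rot: [0.8, 0.599, -0.005, 0.0]
contact_force: [-0.3, -0.3, -0.5]
opening: 0.599
finger_force: 0.0
```

Request:
{"api": "carry_out", "payload": {"deltas": [0, 0, 0, 0, 0, 0]}}

```text
time: 27.98
eef_pos: [0.4714, 0.4488, 0.1128]
tcp_rot: [0.801, 0.599, -0.0, 0.0]
contact_force: [-0.2, -0.8, 0.6]
opening: 0.599
finger_force: 0.0
```

```bash
python3 -c "
from h import *
go([.4703,.4504,.034],-16.35)"
```

```text
d [ 0.0013 -0.0016  0.0788] rz -0.001 | at [0.4714 0.4488 0.1128] yaw -16.39 tilt [-0.001 -0.    -1.   ] q6 0.89 t 27.98
```

Request:
{"api": "carry_out", "payload": {"deltas": [0.001, -0.001, 0.04, 0, 0, 0, 0.001, -0.001, 0.07, 0, 0, 0, 0.001, -0.001, 0.0785, 0, 0, 0, 0.001, -0.001, 0.0785, 0, 0, 0]}}

```text
time: 28.48
eef_pos: [0.4717, 0.4511, 0.036]
tcp_rot: [0.801, 0.599, 0.001, 0.0]
contact_force: [-0.3, 0.2, 0.1]
opening: 0.597
finger_force: 0.0
```

Request:
{"api": "carry_out", "payload": {"deltas": [0, 0, 0, 0, 0, 0, 0, 0, 0, 0, 0, 0, 0, 0, 0, 0, 0, 0, 0, 0, 0, 0, 0, 0], "grip": 0, "grip_force": 50}}

```text
time: 28.98
eef_pos: [0.4712, 0.4516, 0.0361]
tcp_rot: [0.801, 0.599, 0.001, 0.0]
contact_force: [-2.1, -0.8, 5.7]
opening: 0.143
finger_force: 52.5
```

```bash
python3 -c "
from h import *
go([.5262,.2858,.18],-16.35)"
```

```text
d [-0.1435  0.0996 -0.1439] rz -0.001 | at [0.4712 0.4516 0.0361] yaw -16.44 tilt [ 0.002  0.002 -1.   ] q6 0.9 t 28.98
```

Request:
{"api": "carry_out", "payload": {"deltas": [0, 0, -0.04, 0, 0, 0, 0, 0, -0.1, 0, 0, 0, 0, 0, -0.15, 0, 0, 0, -0.04, 0.028, -0.16, 0, 0, 0, -0.09, 0.063, -0.16, 0, 0, 0]}}

```text
time: 29.6
eef_pos: [0.5054, 0.3466, 0.1952]
tcp_rot: [0.8, 0.6, 0.001, 0.0]
contact_force: [1.6, -0.0, -2.7]
opening: 0.151
finger_force: 51.3
```

Request:
{"api": "carry_out", "payload": {"deltas": [-0.035, 0.025, 0, 0, 0, 0, -0.053, 0.037, 0, 0, 0, 0, -0.053, 0.037, 0.02, 0, 0, 0, -0.053, 0.037, 0.03, 0, 0, 0, -0.053, 0.037, 0.03, 0, 0, 0]}}

```text
time: 30.22
eef_pos: [0.5239, 0.2861, 0.1616]
tcp_rot: [0.8, 0.599, -0.002, -0.001]
contact_force: [-1.3, 1.2, -3.1]
opening: 0.146
finger_force: 51.3
```

```bash
python3 -c "
from h import *
go([.5267,.286,.145],-16.35);s=ctrl.get_state();print(s['contact_force'])"
```

```text
d [0.0007 0.0027 0.0166] rz -0.0 | at [0.5239 0.2861 0.1616] yaw -16.35 tilt [-0.002 -0.004 -1.   ] q6 0.62 t 30.23
[-1.33717949  1.22351857 -3.07402918]
```

Request:
{"api": "carry_out", "payload": {"deltas": [0, 0.0015, 0, 0, 0, 0, 0, 0.0015, 0, 0, 0, 0]}}

```text
time: 30.48
eef_pos: [0.5276, 0.2856, 0.1649]
tcp_rot: [0.801, 0.599, 0.001, 0.0]
contact_force: [-0.9, -0.2, -1.6]
opening: 0.144
finger_force: 51.3
```

```bash
python3 -c "
from h import *
go([.5267,.286,.145],-16.35);s=ctrl.get_state();print(s['contact_force'])"
```

```text
d [ 0.0002 -0.0009  0.0199] rz -0.001 | at [0.5276 0.2856 0.1649] yaw -16.4 tilt [ 0.001  0.001 -1.   ] q6 0.61 t 30.48
[-0.85264984 -0.1811804  -1.64890804]
```

Centred; lower in stages.

Request:
{"api": "carry_out", "payload": {"deltas": [0, -0.0008, 0.007, 0, 0, 0, 0, -0.0008, 0.014, 0, 0, 0, 0, -0.0008, 0.018, 0, 0, 0, 0, -0.0008, 0.02, 0, 0, 0]}}

```text
time: 30.98
eef_pos: [0.5264, 0.2851, 0.1438]
tcp_rot: [0.801, 0.599, -0.0, -0.0]
contact_force: [-0.0, 0.6, -2.1]
opening: 0.148
finger_force: 51.4
```

Request:
{"api": "carry_out", "payload": {"deltas": [0, 0, 0.003, 0, 0, 0, 0, 0, 0.006, 0, 0, 0, 0, 0, 0.007, 0, 0, 0]}}

```text
time: 31.35
eef_pos: [0.5265, 0.2852, 0.1371]
tcp_rot: [0.801, 0.599, 0.0, 0.0]
contact_force: [0.9, 0.2, -2.2]
opening: 0.15
finger_force: 51.4
```

Request:
{"api": "carry_out", "payload": {"deltas": [0, 0, 0.0015, 0, 0, 0, 0, 0, 0.003, 0, 0, 0, 0, 0, 0.003, 0, 0, 0]}}

```text
time: 31.72
eef_pos: [0.5265, 0.2852, 0.1342]
tcp_rot: [0.801, 0.599, 0.0, 0.0]
contact_force: [0.5, 0.5, -2.6]
opening: 0.148
finger_force: 51.3
```

Request:
{"api": "carry_out", "payload": {"deltas": [0, 0, 0.001, 0, 0, 0, 0, 0, 0.0015, 0, 0, 0]}}

```text
time: 31.98
eef_pos: [0.5265, 0.2852, 0.134]
tcp_rot: [0.801, 0.599, -0.0, 0.0]
contact_force: [-3.2, -2.8, 6.3]
opening: 0.148
finger_force: 52.5
```

Request:
{"api": "carry_out", "payload": {"deltas": [0, 0, -0.001, 0, 0, 0.13, 0, 0, -0.001, 0, 0, 0.26, 0, 0, -0.001, 0, 0, 0.39, 0, 0, -0.001, 0, 0, 0.52]}}

```text
time: 32.48
eef_pos: [0.527, 0.2854, 0.1341]
tcp_rot: [0.929, 0.371, 0.001, 0.0]
contact_force: [0.1, 0.1, 0.7]
opening: 0.147
finger_force: 51.7
```

```bash
python3 -c "
from h import *
go([.5267,.286,.145],-16.35);s=ctrl.get_state();print(s['contact_force'],s['wrist_torque'])"
```

```text
d [ 0.0003 -0.0006 -0.0109] rz -0.525 | at [0.527  0.2854 0.1341] yaw -46.45 tilt [ 0.002  0.001 -1.   ] q6 1.14 t 32.48
[0.08442233 0.09348808 0.73101698] [0.09106616 0.00574567 0.03227228]
```

Request:
{"api": "carry_out", "payload": {"deltas": [0, 0, 0, 0, 0, 0.13, 0, 0, 0, 0, 0, 0.26, 0, 0, 0, 0, 0, 0.39, 0, 0, 0, 0, 0, 0.52]}}

```text
time: 32.98
eef_pos: [0.5271, 0.2853, 0.1341]
tcp_rot: [0.993, 0.12, 0.001, -0.0]
contact_force: [0.8, 0.5, 0.6]
opening: 0.148
finger_force: 51.7
```

Request:
{"api": "carry_out", "payload": {"deltas": [0, 0, 0, 0, 0, 0.1, 0, 0, 0, 0, 0, 0.2, 0, 0, 0, 0, 0, 0.2, 0, 0, -0.003, 0, 0, 0.2, 0, 0, -0.005, 0, 0, 0.2]}}

```text
time: 33.6
eef_pos: [0.5262, 0.2847, 0.1363]
tcp_rot: [1.0, 0.022, 0.0, 0.0]
contact_force: [6.3, 1.5, -17.1]
opening: 0.146
finger_force: 49.4
```

```bash
python3 -c "
from h import *
go([.5267,.286,.145],-16.35);s=ctrl.get_state();print(s['contact_force'],s['wrist_torque'])"
```

```text
d [ 0.0005 -0.0012 -0.0087] rz -1.241 | at [0.5262 0.2847 0.1363] yaw -87.44 tilt [ 0.  0. -1.] q6 1.85 t 33.6
[  6.31390407   1.53529218 -17.11660803] [ 0.23383047 -1.2780017   0.07534964]
```

Request:
{"api": "carry_out", "payload": {"deltas": [0, 0, 0.003, 0, 0, 0, 0, 0, 0.005, 0, 0, 0, 0, 0, 0.005, 0, 0, 0]}}

```text
time: 33.98
eef_pos: [0.5265, 0.2851, 0.1341]
tcp_rot: [1.0, 0.022, 0.0, 0.0]
contact_force: [0.6, -2.0, -1.8]
opening: 0.148
finger_force: 51.5
```

Request:
{"api": "carry_out", "payload": {"deltas": [0, 0, 0, 0, 0, 0, 0, 0, 0, 0, 0, 0, 0, 0, 0, 0, 0, 0], "grip": 60, "grip_force": 20}}

```text
time: 34.35
eef_pos: [0.5264, 0.2854, 0.134]
tcp_rot: [1.0, 0.022, 0.0, -0.0]
contact_force: [0.3, 0.6, 0.8]
opening: 0.602
finger_force: 0.0
```

Request:
{"api": "carry_out", "payload": {"deltas": [0, 0, -0.03, 0, 0, 0, 0, 0, -0.08, 0, 0, 0, 0, 0, -0.14, 0, 0, 0, 0, 0, -0.19, 0, 0, 0, 0, 0, -0.2, 0, 0, 0]}}

```text
time: 34.98
eef_pos: [0.5278, 0.2858, 0.3394]
tcp_rot: [1.0, 0.022, 0.004, -0.002]
contact_force: [-0.7, 0.8, -0.5]
opening: 0.602
finger_force: 0.0
```

Request:
{"api": "carry_out", "payload": {"deltas": [0, 0, 0, 0, 0, 0, 0, 0, 0, 0, 0, 0, 0, 0, 0, 0, 0, 0]}}

```text
time: 35.35
eef_pos: [0.5257, 0.2849, 0.331]
tcp_rot: [1.0, 0.022, -0.002, 0.001]
contact_force: [0.7, -0.6, 0.5]
opening: 0.592
finger_force: 0.0
```

```bash
python3 - <<'E'
from m import *
for c in ["wrist"]:
    im,d,K,T=snap(c,"w7"); P=cloud(d,K,T)
    near=np.hypot(P[...,0]-.526,P[...,1]-.2857)<.1
    top=near&(abs(P[...,2]-.125)<.006); q=P[top]
    print(cv2.minEnclosingCircle(q[:,:2].astype(np.float32)),np.median(q[:,2]),np.linalg.lstsq(np.c_[q[:,:2],np.ones(len(q))],q[:,2],rcond=None)[0])
    b=near&(P[...,2]>.142)&(P[...,2]<.156); print(cv2.minAreaRect((P[b][:,:2]*1000).astype(np.float32)))
im,d,K,T=snap("scene"); P=cloud(d,K,T)
for q in ["jar","garlic","salt","pepper"]:
    for r in ctrl.find_in("scene",q)[:1]:
        u,v=np.round(r["uv"]).astype(int); print(q,round(r["score"],2),u,v,P[v,u].round(3))
print(ctrl.get_state()["contact_force"])
E
```

```text
((0.5234209895133972, 0.28524988889694214), 0.07526569068431854) 0.12445594966296195 [-0.00138444  0.0005159   0.12500653]
((523.8343505859375, 285.434326171875), (65.92276763916016, 13.71658992767334), 2.7800803184509277)
jar 0.96 318 277 [ 0.487 -0.039  0.091]
garlic 0.77 286 288 [0.44  0.015 0.035]
salt 0.61 328 206 [0.676 0.155 0.055]
pepper 0.58 421 288 [ 0.647 -0.19   0.083]
[-0.29752611 -0.40747819 -0.83041452]
```

```bash
python3 -c "
from plant import ctrl
print(ctrl.sign_off())"
```

```text
the job is handed in; nothing more can be done
None
```

The job is handed in: both biscuits lie flat in the tin, the lid is back on, turned about 1.2 rad clockwise and held under an upward pull, and the jar, garlic, salt mill and spice jar stand where they were; no verdict came back.

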